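# Feel for the cover catch of the label printer

### The job

Open the label printer for a new roll: put a fingertip on the raised lip along the front of its cover, near either end, and run it lightly along the lip until you feel the finger notch; then press the catch inside the notch right down and let go, so that the cover springs ajar by itself. Pick nothing up, do not raise the cover any further than it springs, and leave everything else on the bench where it stands.

Things in the scene. Friction and masses are not known exactly. Their poses are not given: they have to be found in the camera images.
- printer: Desktop label printer, 230 mm wide (its y), 240 mm deep (its x), 135 mm high, fixed to the bench: white base, grey cover with a clear window. Origin: centre of its underside. Its front, with the lip, faces its -x (towards the robot), turned by up to 20 degrees. What stands in front of it is under 60 mm high.
- lip: Raised grey lip along the whole front edge of the cover: a straight bar 230 mm long (its y), 34 mm deep (its x, from -14 mm at the front face to +20 mm), flat top at its z = 0, 135 mm above the bench when shut and 4 mm above the cover behind it. Origin: on the top face, half-way along, 14 mm behind the front face. The finger notch is somewhere in it; lip and notch move with the cover.
- lip_left (a point): Left end of the lip, at y = +115 mm on its top face, 14 mm behind the front face. Pushed down with more than about 4 to 6 N the shut lip gives way softly by about 3 mm, then meets a firm stop; let go, it comes back up.
- lip_right (a point): Right end of the lip, at y = -115 mm on its top face, 14 mm behind the front face. The notch: a gap in the lip 42 mm wide along y, through the lip's full depth, open to the top and front; its middle may lie anywhere from y = -30 to +30 mm of the lip and no reading gives it.
- catch (a joint): The catch: a flat grey plate that fills the bottom of the notch, 37 mm wide (y), 28 mm deep (x, -12 to +16 mm of the lip), its top 7 mm below the lip's top. Value: how far it is pressed straight down (m), 0 at rest, 0.006 fully down. Spring, about 0.5 N per mm, 3 N fully down; from about 4 mm it frees the latch. It returns by itself.
- cover (a joint): Cover angle about the hinge along the printer's rear (rad): 0 latched shut, positive as the lip rises. Sprung: once the catch has been pressed down, the cover rises with the finger as it lifts away and stays ajar at about 0.35 rad, its lip about 75 mm higher than before.
- vial0: Small amber vial with a green cap, 25 mm across, 57 mm high, standing in front of the printer. Bystander. Origin: centre of its underside.
- vial1: Small amber vial with a green cap, 25 mm across, 57 mm high, standing in front of the printer. Bystander. Origin: centre of its underside.
- vial2: Small amber vial with a green cap, 25 mm across, 57 mm high, standing in front of the printer. Bystander. Origin: centre of its underside.
- jar0: White jar with a green screw cap, 62 mm across, 98 mm high, standing at one side of the printer. Bystander. Origin: centre of its underside.
- jar1: White jar with a green screw cap, 62 mm across, 98 mm high, standing at one side of the printer. Bystander. Origin: centre of its underside.
- tape: Roll of packing tape lying flat, 104 mm across, 48 mm high. Bystander. Origin: centre of its underside.
- marker: Marker pen lying on the bench, 135 mm long, 15 mm thick. Bystander. Origin: underside, near the middle.

How it is judged:
By the outcome, as a careful person would: the job done as asked, in the order asked, and still so for the second after the job is handed in, with the robot touching nothing.
It also fails if it takes over 67 s, if anything falls off the work surface, if the arm or the gripper's body presses on something with over 40 N, if the wrist force passes 120 N, or if a joint passes its speed limit or range.

### The arm

A 6-joint arm with a two-finger parallel gripper is mounted at the origin on the work surface. World frame = base frame: x ahead of the robot, y to its left, z up, the work surface at z = 0. Lengths are in mm, angles in rad, forces in N, time in s.
With the tool pointing down it reaches from about 425 to 950 mm from the base axis. Payload 14.7 kg.
Tool frame: the origin (TCP) lies between the finger pads; the fingertips stand 11 mm ahead of it and the grasp point (between the pads) lies 8 mm behind it; z points along the fingers, y is the line along which they close (so a half turn about z gives the same grasp; the last joint's range is limited). The gripper opens to 85 mm and grips with 20 to 120 N. Pads are 22 mm wide; open, the fingers measure 114 mm over their backs; the gripper's body (76 mm by 85 mm) begins 54 mm behind the grasp point. The pads swing forward as they close: fully open they stand 13 mm farther back than shut.
Start: joints at [-1.335, 0.48, 1.596, -0, 1.065, -0.047], TCP at [181.396, -624.17, 212.997] pointing down, gripper open.
Joint ranges: [-2.75, 2.75], [-0.82, 2.05], [0.23, 2.67], [-1.56, 4.7], [0.09, 2.69], [-2.92, 2.92]. Speed limits (rad/s): [1.89, 1.89, 2.39, 3.01, 3.01, 3.01].

### API

Orientations are given as a rotation vector (axis times angle).
In Python, from plant import r gives the robot as it stands.
- The arm moves only by the tool move_arm, never from a script. Its argument "series" is a list of rows, each an object of numbers: "x", "y", "z": the shift along the world's x, y, z in mm; "ax", "ay", "az": the turn, a rotation vector about the world's x, y, z in degrees; "claw": the closure, from 0 (fully open) to 1 (shut). In form: [{"x": .., "y": .., "z": .., "ax": .., "ay": .., "az": .., "claw": ..}, ...]. A call has 1 to 20 rows; each row shifts and turns the commanded pose from where the row before left it; what a row does not reach is not made up. A row lasts 1/8 s, in which the tool goes at most 62.5 mm and 10.7 degrees, less where a joint would pass 70% of its speed; a pose out of reach is approached as far as the arm can. A call with a gripper value outside its range is refused whole. The fingers move at their own pace and stop on an object; the grip force is fixed at half the most. Time passes only in rows, so rows that do not move let the fingers close. It gives the time, the measured TCP pose, the force, the opening and the grip force at its end, in the units of the state.
- r.state(): the state, without advancing time (a new reading comes with each control period).
- r.camera(name): name is "scene" or "top" or "wrist"; returns (picture, depth): 400x640x3 uint8, red, green, blue; 400x640 float32, mm along the optical axis (not along the pixel's ray), 0 where there is no reading.
- r.calibration(name): a dict with "fx", "fy", "cx", "cy" (pixels), "R" (3x3) and "t" (3): a world point X has camera coordinates R X + t; the wrist camera has in their place "mount" (4x4, takes a point from camera to tool coordinates, whose origin is the TCP and whose axes are the flange's). Camera axes: x right, y down, z forward; pixel columns grow to the right and rows downward; lengths in mm; the calibration is good to about 2 mm. A picture is of the moment at which its call begins: read the wrist's pose just before it. calibration takes no time and is no camera call.
- r.finish_job(): hands the job in; it is judged then, once.
The state is a dict: "t": time; "q": joint angles; "joint_velocities": joint speeds; "effort": joint torques, N m; "tool_pos": TCP position; "ee_rot": TCP orientation; "wrist_force": force on the tool from outside, world axes, zero at the start; "torque": the same for the moment, N m; "finger_gap": opening from 0.0 (shut) to 1.0 (fully open); "finger_force": force on a finger pad.
Only numpy, scipy, OpenCV 4.12 (cv2) and the standard library are available. Lean on these libraries where they do the work, as an engineer would, in place of code of your own. Each camera call takes 0.05 s, during which the arm holds its last target. There are 200 camera calls.

## Working session

There is one attempt and no reset: what is moved stays moved. The work goes in short steps, Python scripts to look and compute and a tool call to move; the robot and the scene stay as the last step left them, time stands still between calls to the robot, and variables do not carry over. Pictures are saved under pics/ and viewed, at most 10 in all, crops included, and the job is handed in when it is done.

Besides the shell and the picture viewer there is one more tool, called after ">>>" by a JSON object that holds its "fn" and its "kwargs". move_arm: Moves the arm, as the interface text tells. Its arguments: {"type":"object","properties":{"series":{"type":"array"}},"required":["series"]}

```bash
mkdir -p pics; python3 - <<'E'
from plant import r
import cv2,numpy as np
for n in("scene","top"):
    p,d=r.camera(n); np.savez(n+".npz",p=p,d=d,**r.calibration(n)); cv2.imwrite(f"pics/{n}.png",p[:,:,::-1])
    print(n,r.calibration(n))
s=r.state();print(s)
E
```

```text
scene {'fx': 514.7471665171613, 'fy': 514.7471665171613, 'cx': 320.7201986115214, 'cy': 199.7246315866849, 'R': array([[-0.80087533,  0.59875167,  0.0097541 ],
       [ 0.5066253 ,  0.68615378, -0.52203811],
       [-0.319264  , -0.41314577, -0.85286638]]), 't': array([ 422.33169287, -205.72196195, 1544.14002557])}
top {'fx': 405.48299149028713, 'fy': 405.48299149028713, 'cx': 328.407733414347, 'cy': 204.28820685247317, 'R': array([[ 4.78884990e-03, -9.99988211e-01, -8.03525848e-04],
       [-9.89472946e-01, -4.62226661e-03, -1.44644128e-01],
       [ 1.44638709e-01,  1.48774611e-03, -9.89483416e-01]]), 't': array([  10.30396609,  539.33141771, 1071.10107145])}
{'t': 0.1, 'q': array([-1.33459420e+00,  4.80768313e-01,  1.59677638e+00,  1.20992591e-05,
        1.06509777e+00, -4.66315339e-02]), 'joint_velocities': array([-0.00030736, -0.00029244, -0.00114867,  0.00020914, -0.0018011 ,
       -0.00101331]), 'effort': array([ 9.93078283e-04, -9.52255726e+01, -4.31038427e+01,  1.73936141e-04,
        5.35747895e-03, -8.12302886e-06]), 'tool_pos': array([ 181.31917443, -623.81651467,  212.44995635]), 'ee_rot': array([-3.10919670e+00, -4.42638174e-01,  1.39475875e-04]), 'wrist_force': array([-0.49703197, -0.10772519, -0.58292952]), 'torque': array([ 0.0149879 , -0.04576967,  0.01995783]), 'finger_force': 0.0, 'finger_gap': 1.0038803204150446}
```

View pics/top.png

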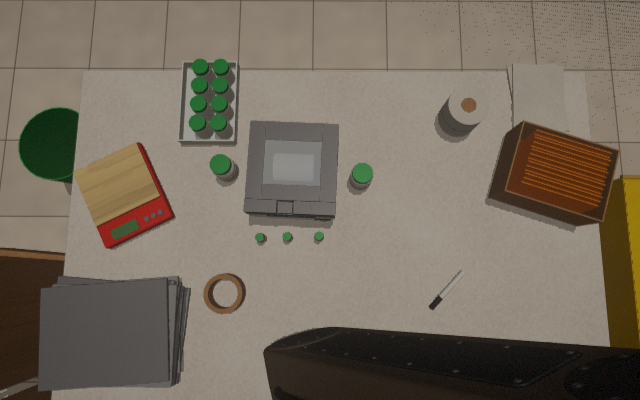

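View pics/scene.png

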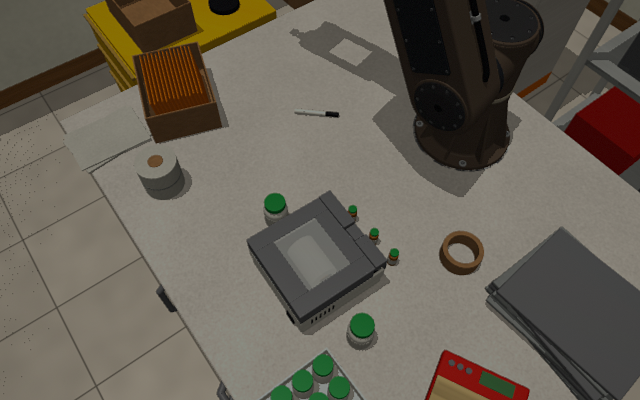

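The top view shows the printer (columns 245–340, rows 120–220), with a notch-like outline in the lip near (285, 207). The vials are at (260,238), (287,236) and (319,236). The scene view agrees with this. Next I'll measure the cover top.

```bash
cat > h.py <<'E'
import numpy as np,cv2
def cloud(d,c):
    v,u=np.mgrid[0:400,0:640]
    P=np.stack([(u-c["cx"])/c["fx"]*d,(v-c["cy"])/c["fy"]*d,d],-1)
    return (P-c["t"])@c["R"]
E
python3 - <<'E'
from h import *
for n,(u0,u1,v0,v1) in {"top":(235,350,110,232),"scene":(235,395,180,330)}.items():
    c=np.load(n+".npz"); W=cloud(c["d"],c); m=np.zeros((400,640),bool); m[v0:v1,u0:u1]=1
    m&=(W[...,2]>122)&(W[...,2]<150)&(c["d"]>0)
    P=W[m]; print(n,len(P),np.percentile(P[:,2],[2,20,50,80,98]))
    b=cv2.minAreaRect(P[:,:2].astype(np.float32)); print(b); print(cv2.boxPoints(b))
c=np.load("top.npz");W=cloud(c["d"],c)
for u,v in((260,238),(287,236),(319,236),(221,162),(362,172)): print(W[v,u].round())
p=c["p"][185:245,235:350]; cv2.imwrite("pics/lip.png",cv2.resize(p[:,:,::-1],None,fx=6.5,fy=6.5,interpolation=2))
E
```

```text
top 8229 [125.45458262 128.14512125 130.02235048 132.19293292 136.10299645]
((621.8753662109375, 106.98548126220703), (230.37034606933594, 240.76730346679688), 87.7749252319336)
[[497.1104     -3.4389267]
 [737.69617   -12.786751 ]
 [746.6403    217.40988  ]
 [506.05457   226.75772  ]]
scene 9494 [125.94077147 129.10292319 131.08934392 133.34383923 137.49418735]
((623.640625, 106.05055236816406), (233.1463165283203, 241.02293395996094), 87.81460571289062)
[[498.7715     -5.8423386]
 [739.61914   -15.033287 ]
 [748.50977   217.94345  ]
 [507.6621    227.1344   ]]
[445. 194.  59.]
[451. 122.  60.]
[451.  38.  55.]
[642. 297.  96.]
[616. -75. 100.]
```

View pics/lip.png

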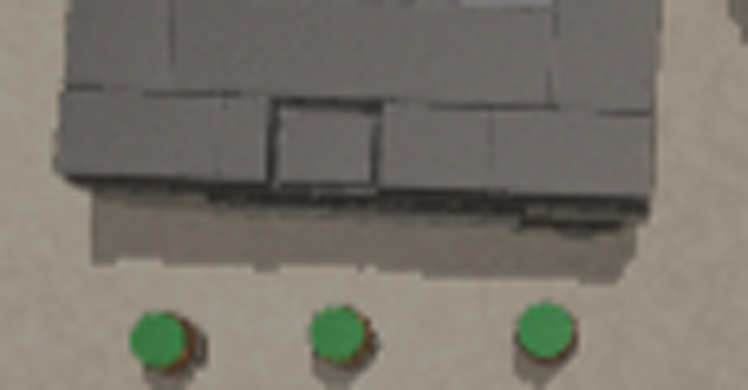

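The lip runs along about (0.039, 0.999), with its middle near (516, 111). The picture puts the notch roughly 12 mm left of that. I'll close the gripper and approach the right end.

>>> {"fn": "move_arm", "kwargs": {"series": [{"x":32,"y":50,"az":7.2,"claw":1},{"x":32,"y":50,"az":7.2,"claw":1},{"x":32,"y":50,"az":7.2,"claw":1},{"x":32,"y":50,"az":7.2,"claw":1},{"x":32,"y":50,"az":7.2,"claw":1},{"x":32,"y":50,"az":7.2,"claw":1},{"x":32,"y":50,"az":7.2,"claw":1},{"x":32,"y":50,"az":7.2,"claw":1},{"x":32,"y":50,"az":7.2,"claw":1},{"x":32,"y":50,"az":6.8,"claw":1},{"claw":1},{"claw":1}]}}

```text
$.series[0]: bad value
```

>>> {"fn": "move_arm", "kwargs": {"series": [{"x":32,"y":50,"z":0,"ax":0,"ay":0,"az":7.2,"claw":1},{"x":32,"y":50,"z":0,"ax":0,"ay":0,"az":7.2,"claw":1},{"x":32,"y":50,"z":0,"ax":0,"ay":0,"az":7.2,"claw":1},{"x":32,"y":50,"z":0,"ax":0,"ay":0,"az":7.2,"claw":1},{"x":32,"y":50,"z":0,"ax":0,"ay":0,"az":7.2,"claw":1},{"x":32,"y":50,"z":0,"ax":0,"ay":0,"az":7.2,"claw":1},{"x":32,"y":50,"z":0,"ax":0,"ay":0,"az":7.2,"claw":1},{"x":32,"y":50,"z":0,"ax":0,"ay":0,"az":7.2,"claw":1},{"x":32,"y":50,"z":0,"ax":0,"ay":0,"az":7.2,"claw":1},{"x":32,"y":50,"z":0,"ax":0,"ay":0,"az":6.8,"claw":1},{"x":0,"y":0,"z":0,"ax":0,"ay":0,"az":0,"claw":1},{"x":0,"y":0,"z":0,"ax":0,"ay":0,"az":0,"claw":1}]}}

```text
t: 1.6
tool_pos: [501.0, -124.0, 212.7]
ee_rot: [-2.263, -2.179, 0.001]
wrist_force: [-1.1, 0.4, 0.2]
finger_gap: -0.001
finger_force: 0.0
```

>>> {"fn": "move_arm", "kwargs": {"series": [{"x":3,"y":45,"z":-13,"ax":0,"ay":0,"az":0,"claw":1},{"x":3,"y":45,"z":-13,"ax":0,"ay":0,"az":0,"claw":1},{"x":4,"y":45,"z":-13,"ax":0,"ay":0,"az":0,"claw":1},{"x":0,"y":0,"z":-10,"ax":0,"ay":0,"az":0,"claw":1},{"x":0,"y":0,"z":-7,"ax":0,"ay":0,"az":0,"claw":1},{"x":0,"y":0,"z":-3,"ax":0,"ay":0,"az":0,"claw":1},{"x":0,"y":0,"z":0,"ax":0,"ay":0,"az":0,"claw":1},{"x":0,"y":0,"z":0,"ax":0,"ay":0,"az":0,"claw":1}]}}

```text
t: 2.6
tool_pos: [511.6, 10.3, 154.3]
ee_rot: [2.264, 2.177, 0.001]
wrist_force: [-0.1, -0.6, 0.4]
finger_gap: -0.002
finger_force: 0.0
```

```bash
python3 - <<'E'
from plant import r
import cv2
p,d=r.camera("scene"); cv2.imwrite("pics/s2.png",cv2.resize(p[150:340,220:420,::-1],None,fx=3,fy=3)); s=r.state(); print(s["tool_pos"],s["wrist_force"])
E
```

```text
[511.6118587   10.41563887 154.29805896] [-0.38735218  0.12159876 -0.07601021]
```

View pics/s2.png

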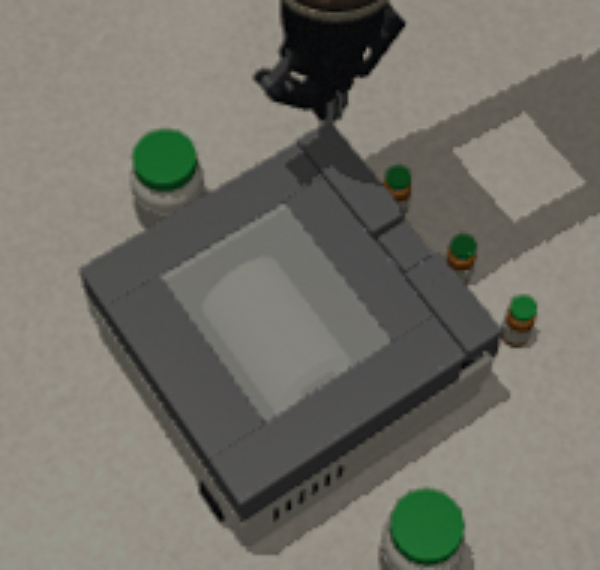

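The closed fingertip is just above the right end of the lip, near (328,120) in the crop. The notch is at about (400,245). I'll lower the finger slowly to touch the lip.

>>> {"fn": "move_arm", "kwargs": {"series": [{"x":0,"y":0,"z":-3,"ax":0,"ay":0,"az":0,"claw":1},{"x":0,"y":0,"z":-2,"ax":0,"ay":0,"az":0,"claw":1},{"x":0,"y":0,"z":0,"ax":0,"ay":0,"az":0,"claw":1},{"x":0,"y":0,"z":0,"ax":0,"ay":0,"az":0,"claw":1}]}}

```text
t: 3.15
tool_pos: [511.4, 10.9, 149.0]
ee_rot: [-2.264, -2.178, 0.0]
wrist_force: [0.9, -0.2, -0.3]
finger_gap: 0.001
finger_force: 0.0
```

>>> {"fn": "move_arm", "kwargs": {"series": [{"x":0,"y":0,"z":-1,"ax":0,"ay":0,"az":0,"claw":1},{"x":0,"y":0,"z":0,"ax":0,"ay":0,"az":0,"claw":1},{"x":0,"y":0,"z":0,"ax":0,"ay":0,"az":0,"claw":1}]}}

```text
t: 3.52
tool_pos: [511.4, 10.8, 148.0]
ee_rot: [-2.264, -2.178, 0.0]
wrist_force: [0.3, 1.0, 0.1]
finger_gap: -0.005
finger_force: 0.0
```

>>> {"fn": "move_arm", "kwargs": {"series": [{"x":0,"y":0,"z":-1,"ax":0,"ay":0,"az":0,"claw":1},{"x":0,"y":0,"z":0,"ax":0,"ay":0,"az":0,"claw":1},{"x":0,"y":0,"z":0,"ax":0,"ay":0,"az":0,"claw":1}]}}

```text
t: 3.9
tool_pos: [511.4, 10.8, 147.0]
ee_rot: [-2.264, -2.178, 0.0]
wrist_force: [0.6, 0.1, 0.5]
finger_gap: 0.0
finger_force: 0.0
```

>>> {"fn": "move_arm", "kwargs": {"series": [{"x":0,"y":0,"z":-0.5,"ax":0,"ay":0,"az":0,"claw":1},{"x":0,"y":0,"z":0,"ax":0,"ay":0,"az":0,"claw":1},{"x":0,"y":0,"z":0,"ax":0,"ay":0,"az":0,"claw":1}]}}

```text
t: 4.28
tool_pos: [511.4, 10.8, 146.5]
ee_rot: [2.264, 2.178, 0.0]
wrist_force: [-0.2, 0.3, 0.3]
finger_gap: -0.0
finger_force: 0.0
```

>>> {"fn": "move_arm", "kwargs": {"series": [{"x":0,"y":0,"z":-0.5,"ax":0,"ay":0,"az":0,"claw":1},{"x":0,"y":0,"z":0,"ax":0,"ay":0,"az":0,"claw":1},{"x":0,"y":0,"z":0,"ax":0,"ay":0,"az":0,"claw":1}]}}

```text
t: 4.65
tool_pos: [511.4, 10.8, 146.0]
ee_rot: [2.264, 2.178, 0.0]
wrist_force: [-0.3, 0.4, -0.3]
finger_gap: 0.001
finger_force: 0.0
```

>>> {"fn": "move_arm", "kwargs": {"series": [{"x":0,"y":0,"z":-0.5,"ax":0,"ay":0,"az":0,"claw":1},{"x":0,"y":0,"z":0,"ax":0,"ay":0,"az":0,"claw":1},{"x":0,"y":0,"z":0,"ax":0,"ay":0,"az":0,"claw":1}]}}

```text
t: 5.03
tool_pos: [511.4, 10.8, 145.5]
ee_rot: [-2.264, -2.178, -0.0]
wrist_force: [-0.0, -0.1, -0.1]
finger_gap: 0.003
finger_force: 0.0
```

>>> {"fn": "move_arm", "kwargs": {"series": [{"x":0,"y":0,"z":-0.5,"ax":0,"ay":0,"az":0,"claw":1},{"x":0,"y":0,"z":0,"ax":0,"ay":0,"az":0,"claw":1},{"x":0,"y":0,"z":0,"ax":0,"ay":0,"az":0,"claw":1}]}}

```text
t: 5.4
tool_pos: [511.4, 10.8, 145.0]
ee_rot: [2.264, 2.178, -0.0]
wrist_force: [-0.2, -0.1, 0.1]
finger_gap: -0.001
finger_force: 0.0
```

>>> {"fn": "move_arm", "kwargs": {"series": [{"x":0,"y":0,"z":-0.5,"ax":0,"ay":0,"az":0,"claw":1},{"x":0,"y":0,"z":0,"ax":0,"ay":0,"az":0,"claw":1},{"x":0,"y":0,"z":0,"ax":0,"ay":0,"az":0,"claw":1}]}}

```text
t: 5.78
tool_pos: [511.4, 10.8, 144.5]
ee_rot: [-2.264, -2.178, 0.0]
wrist_force: [-0.6, -0.3, 0.7]
finger_gap: -0.003
finger_force: 0.0
```

>>> {"fn": "move_arm", "kwargs": {"series": [{"x":0,"y":0,"z":-0.5,"ax":0,"ay":0,"az":0,"claw":1},{"x":0,"y":0,"z":0,"ax":0,"ay":0,"az":0,"claw":1},{"x":0,"y":0,"z":0,"ax":0,"ay":0,"az":0,"claw":1}]}}

```text
t: 6.15
tool_pos: [511.4, 10.8, 144.0]
ee_rot: [2.264, 2.178, 0.0]
wrist_force: [0.6, 1.1, 0.3]
finger_gap: 0.002
finger_force: 0.0
```

>>> {"fn": "move_arm", "kwargs": {"series": [{"x":0,"y":0,"z":-0.5,"ax":0,"ay":0,"az":0,"claw":1},{"x":0,"y":0,"z":0,"ax":0,"ay":0,"az":0,"claw":1},{"x":0,"y":0,"z":0,"ax":0,"ay":0,"az":0,"claw":1}]}}

```text
t: 6.52
tool_pos: [511.4, 10.8, 143.5]
ee_rot: [2.264, 2.178, 0.0]
wrist_force: [-0.1, 0.2, -0.9]
finger_gap: 0.005
finger_force: 0.0
```

```bash
python3 - <<'E'
from plant import r
import cv2,numpy as np
F=[]
for i in range(2):
    p,d=r.camera("scene"); F.append(r.state()["wrist_force"])
w,dw=r.camera("wrist"); print(F)
a=cv2.resize(p[160:260,280:400,::-1],(480,400)); b=cv2.resize(w[:,:,::-1],(640,400))[:,160:480]
cv2.imwrite("pics/s3.png",np.hstack([a,b]))
E
```

```text
[array([0.07793319, 0.41133385, 0.04371701]), array([ 0.3924783 , -0.54154422, -0.48291249])]
```

View pics/s3.png

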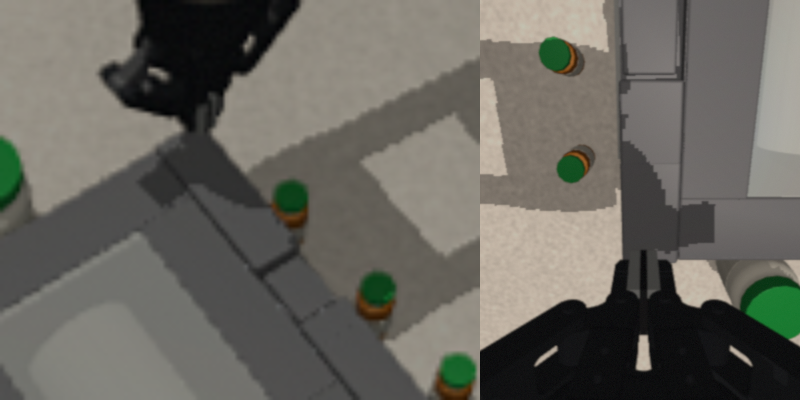

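The scene crop puts the tip at about (200,130), beside the lip's right corner at (185,150). The wrist view has the tip near column 645, just inside the lip's end at row 258. I'll check by projecting points into the wrist image.

```bash
python3 - <<'E'
from plant import r
from h import *
from scipy.spatial.transform import Rotation as Ro
s=r.state(); c=r.calibration("wrist"); M=np.array(c["mount"]); 
T=np.eye(4);T[:3,:3]=Ro.from_rotvec(s["ee_rot"]).as_matrix();T[:3,3]=s["tool_pos"]
p,d=r.camera("wrist"); A=T@M
def proj(X):
    q=np.linalg.inv(A)@np.r_[X,1]; return (q[:2]/q[2]*[c["fx"],c["fy"]]+[c["cx"],c["cy"]]).round(1)
t=s["tool_pos"]; print(s["wrist_force"],"tip",proj(t-[0,0,11]),"lipcorner front right",proj([498,-4,135]),"rear lip right",proj([531,-5,135]))
W=cloud(d,{**{k:c[k] for k in("fx","fy","cx","cy")},"t":np.zeros(3),"R":np.eye(3)})@A[:3,:3].T+A[:3,3]
for u in(312,320,325,332): print("finger depth col",u,[tuple(W[v,u].round()) for v in range(244,266,4)])
m=(abs(W[...,0]-515)<12)&(W[...,1]>25)&(W[...,1]<80)&(W[...,2]>120)&(W[...,2]<150); print("lip z",np.percentile(W[m][:,2],[10,50,90]))
m=(abs(W[...,1]-50)<15)&(W[...,2]>125)&(W[...,2]<150); print("front x",np.percentile(W[m][:,0],1))
m=(W[...,0]>540)&(W[...,0]<600)&(W[...,2]>125)&(W[...,2]<142); print("right y at x~570",np.percentile(W[m][:,1],1))
E
```

```text
[0.72802931 0.45464507 0.13987245] tip [323.7 239.5] lipcorner front right [302.7 263.9] rear lip right [356.6 263.6]
finger depth col 312 [(np.float64(504.0), np.float64(10.0), np.float64(136.0)), (np.float64(504.0), np.float64(7.0), np.float64(136.0)), (np.float64(506.0), np.float64(22.0), np.float64(168.0)), (np.float64(506.0), np.float64(22.0), np.float64(173.0)), (np.float64(506.0), np.float64(22.0), np.float64(176.0)), (np.float64(506.0), np.float64(22.0), np.float64(180.0))]
finger depth col 320 [(np.float64(509.0), np.float64(9.0), np.float64(136.0)), (np.float64(509.0), np.float64(7.0), np.float64(136.0)), (np.float64(510.0), np.float64(21.0), np.float64(168.0)), (np.float64(510.0), np.float64(22.0), np.float64(173.0)), (np.float64(510.0), np.float64(21.0), np.float64(175.0)), (np.float64(510.0), np.float64(21.0), np.float64(180.0))]
finger depth col 325 [(np.float64(512.0), np.float64(10.0), np.float64(136.0)), (np.float64(512.0), np.float64(7.0), np.float64(137.0)), (np.float64(512.0), np.float64(22.0), np.float64(169.0)), (np.float64(512.0), np.float64(21.0), np.float64(172.0)), (np.float64(512.0), np.float64(21.0), np.float64(176.0)), (np.float64(512.0), np.float64(21.0), np.float64(179.0))]
finger depth col 332 [(np.float64(516.0), np.float64(9.0), np.float64(134.0)), (np.float64(516.0), np.float64(7.0), np.float64(136.0)), (np.float64(516.0), np.float64(21.0), np.float64(168.0)), (np.float64(516.0), np.float64(22.0), np.float64(173.0)), (np.float64(516.0), np.float64(21.0), np.float64(176.0)), (np.float64(515.0), np.float64(22.0), np.float64(181.0))]
lip z [134.40517309 135.22179173 136.03639549]
front x 501.8229793987904
right y at x~570 -3.6636821872025136
```

```bash
python3 - <<'E'
from plant import r
from h import *
from scipy.spatial.transform import Rotation as Ro
s=r.state(); c=r.calibration("wrist"); M=np.array(c["mount"]); 
T=np.eye(4);T[:3,:3]=Ro.from_rotvec(s["ee_rot"]).as_matrix();T[:3,3]=s["tool_pos"]
p,d=r.camera("wrist"); A=T@M; print("cam",A[:3,3], s["tool_pos"],s["wrist_force"],s["finger_gap"])
def proj(X):
    q=np.linalg.inv(A)@np.r_[X,1]; return (q[:2]/q[2]*[c["fx"],c["fy"]]+[c["cx"],c["cy"]]).round(1)
for z in(132,145,155,165,175): print(z,proj([511,22,z]),proj([511,0,z]))
c2=r.calibration("scene");p2,d2=r.camera("scene");W=cloud(d2,c2)
m=(abs(W[...,0]-511)<25)&(abs(W[...,1]-11)<25)&(W[...,2]>141)&(W[...,2]<260)&(d2>0)
P=W[m];i=np.argsort(P[:,2])[:12];print(P[i].round())
E
```

```text
cam [513.92925459  93.80540167 304.21536842] [511.41273931  10.83845824 143.5143248 ] [0.46062813 0.11807531 0.2155776 ] 0.0026194557921882487
132 [322.3 222.1] [323.7 255. ]
145 [322.3 231.2] [323.7 266. ]
155 [322.3 239. ] [323.8 275.4]
165 [322.2 247.9] [323.9 286. ]
175 [322.2 257.8] [323.9 297.9]
[[518.  15. 159.]
 [519.  16. 166.]
 [509.  21. 168.]
 [518.  22. 168.]
 [516.  20. 168.]
 [515.  22. 170.]
 [512.  21. 170.]
 [525.  11. 171.]
 [519.  20. 171.]
 [503.  18. 171.]
 [508.  21. 171.]
 [521.  22. 171.]]
```

Both cameras put the real fingertip near z = 166, about 30 mm above the lip. That is well short of the nominal 132, and it explains why I felt no contact. I'll keep descending and rely on feel.

>>> {"fn": "move_arm", "kwargs": {"series": [{"x":0,"y":0,"z":-5,"ax":0,"ay":0,"az":0,"claw":1},{"x":0,"y":0,"z":-5,"ax":0,"ay":0,"az":0,"claw":1},{"x":0,"y":0,"z":-5,"ax":0,"ay":0,"az":0,"claw":1},{"x":0,"y":0,"z":-3,"ax":0,"ay":0,"az":0,"claw":1},{"x":0,"y":0,"z":-2,"ax":0,"ay":0,"az":0,"claw":1},{"x":0,"y":0,"z":0,"ax":0,"ay":0,"az":0,"claw":1}]}}

```text
t: 7.58
tool_pos: [511.3, 10.8, 123.4]
ee_rot: [-2.263, -2.178, 0.0]
wrist_force: [0.3, 0.1, -0.7]
finger_gap: -0.006
finger_force: 0.0
```

```bash
cat > tip.py <<'E'
from plant import r
from h import *
def tip():
    s=r.state();c2=r.calibration("scene");p2,d2=r.camera("scene");W=cloud(d2,c2);t=s["tool_pos"]
    m=(abs(W[...,0]-t[0])<25)&(abs(W[...,1]-t[1])<25)&(W[...,2]>141)&(W[...,2]<260)&(d2>0)
    P=W[m];i=np.argsort(P[:,2])[:6];print(s["t"],t.round(1),s["wrist_force"].round(1),P[i].round().tolist())
E
python3 -c "from tip import *;tip()"
```

```text
7.575 [511.3  10.8 123.4] [ 0.3  0.1 -0.7] [[524.0, 11.0, 141.0], [515.0, 19.0, 144.0], [510.0, 20.0, 145.0], [520.0, 17.0, 145.0], [507.0, 21.0, 147.0], [519.0, 16.0, 148.0]]
```

>>> {"fn": "move_arm", "kwargs": {"series": [{"x":0,"y":0,"z":-2,"ax":0,"ay":0,"az":0,"claw":1},{"x":0,"y":0,"z":-2,"ax":0,"ay":0,"az":0,"claw":1},{"x":0,"y":0,"z":0,"ax":0,"ay":0,"az":0,"claw":1}]}}

```text
t: 8.0
tool_pos: [511.2, 10.8, 119.3]
ee_rot: [-2.263, -2.178, 0.0]
wrist_force: [0.7, -1.0, -0.5]
finger_gap: -0.001
finger_force: 0.0
```

>>> {"fn": "move_arm", "kwargs": {"series": [{"x":0,"y":0,"z":-1,"ax":0,"ay":0,"az":0,"claw":1},{"x":0,"y":0,"z":0,"ax":0,"ay":0,"az":0,"claw":1}]}}

```text
t: 8.25
tool_pos: [511.4, 10.8, 118.5]
ee_rot: [-2.264, -2.178, 0.0]
wrist_force: [0.6, 0.1, -1.4]
finger_gap: -0.001
finger_force: 0.0
```

>>> {"fn": "move_arm", "kwargs": {"series": [{"x":0,"y":0,"z":-1,"ax":0,"ay":0,"az":0,"claw":1},{"x":0,"y":0,"z":0,"ax":0,"ay":0,"az":0,"claw":1}]}}

```text
t: 8.5
tool_pos: [511.4, 10.8, 117.4]
ee_rot: [-2.264, -2.178, 0.0]
wrist_force: [-0.2, 0.3, -0.4]
finger_gap: 0.004
finger_force: 0.0
```

>>> {"fn": "move_arm", "kwargs": {"series": [{"x":0,"y":0,"z":-1,"ax":0,"ay":0,"az":0,"claw":1},{"x":0,"y":0,"z":0,"ax":0,"ay":0,"az":0,"claw":1}]}}

```text
t: 8.75
tool_pos: [511.3, 10.8, 116.5]
ee_rot: [-2.264, -2.178, 0.0]
wrist_force: [-1.9, 0.1, 5.1]
finger_gap: 0.001
finger_force: 2.7
```

>>> {"fn": "move_arm", "kwargs": {"series": [{"x":0,"y":0,"z":-0.7,"ax":0,"ay":0,"az":0,"claw":1},{"x":0,"y":0,"z":0,"ax":0,"ay":0,"az":0,"claw":1}]}}

```text
t: 9.0
tool_pos: [511.2, 10.8, 115.9]
ee_rot: [-2.263, -2.178, 0.0]
wrist_force: [-3.3, 0.2, 5.6]
finger_gap: 0.006
finger_force: 2.8
```

Contact at TCP z ≈ 117: 5 N, with the lip giving slightly. I'll ease off to a light touch.

>>> {"fn": "move_arm", "kwargs": {"series": [{"x":0,"y":0,"z":0.8,"ax":0,"ay":0,"az":0,"claw":1},{"x":0,"y":0,"z":0,"ax":0,"ay":0,"az":0,"claw":1}]}}

```text
t: 9.25
tool_pos: [511.4, 10.8, 116.8]
ee_rot: [2.264, 2.178, -0.0]
wrist_force: [-1.1, -0.3, 5.9]
finger_gap: -0.001
finger_force: 2.7
```

>>> {"fn": "move_arm", "kwargs": {"series": [{"x":0,"y":0,"z":0.3,"ax":0,"ay":0,"az":0,"claw":1},{"x":0,"y":0,"z":0,"ax":0,"ay":0,"az":0,"claw":1}]}}

```text
t: 9.5
tool_pos: [511.4, 10.8, 117.1]
ee_rot: [2.264, 2.178, 0.0]
wrist_force: [-2.0, -0.7, 5.1]
finger_gap: 0.002
finger_force: 2.6
```

>>> {"fn": "move_arm", "kwargs": {"series": [{"x":0,"y":0,"z":0.2,"ax":0,"ay":0,"az":0,"claw":1},{"x":0,"y":0,"z":0,"ax":0,"ay":0,"az":0,"claw":1}]}}

```text
t: 9.75
tool_pos: [511.4, 10.8, 117.2]
ee_rot: [2.264, 2.178, 0.0]
wrist_force: [-0.8, 0.0, 4.2]
finger_gap: -0.002
finger_force: 2.2
```

>>> {"fn": "move_arm", "kwargs": {"series": [{"x":0.2,"y":5,"z":0.1,"ax":0,"ay":0,"az":0,"claw":1},{"x":0.2,"y":5,"z":0,"ax":0,"ay":0,"az":0,"claw":1},{"x":0.2,"y":5,"z":0,"ax":0,"ay":0,"az":0,"claw":1},{"x":0.2,"y":5,"z":0,"ax":0,"ay":0,"az":0,"claw":1}]}}

```text
t: 10.25
tool_pos: [512.3, 31.2, 117.2]
ee_rot: [2.263, 2.179, 0.0]
wrist_force: [0.7, -3.1, 2.5]
finger_gap: 0.002
finger_force: 1.5
```

Sliding with about 2.5 N. I'll carry on the same way.

>>> {"fn": "move_arm", "kwargs": {"series": [{"x":0.2,"y":5,"z":0,"ax":0,"ay":0,"az":0,"claw":1},{"x":0.2,"y":5,"z":0,"ax":0,"ay":0,"az":0,"claw":1},{"x":0.2,"y":5,"z":0,"ax":0,"ay":0,"az":0,"claw":1},{"x":0.2,"y":5,"z":0,"ax":0,"ay":0,"az":0,"claw":1}]}}

```text
t: 10.75
tool_pos: [513.0, 51.2, 117.2]
ee_rot: [-2.264, -2.178, 0.0]
wrist_force: [-0.4, -3.1, 3.8]
finger_gap: -0.001
finger_force: 1.7
```

>>> {"fn": "move_arm", "kwargs": {"series": [{"x":0.2,"y":5,"z":0,"ax":0,"ay":0,"az":0,"claw":1},{"x":0.2,"y":5,"z":0,"ax":0,"ay":0,"az":0,"claw":1}]}}

```text
t: 11.0
tool_pos: [513.4, 61.2, 117.2]
ee_rot: [-2.264, -2.178, 0.0]
wrist_force: [0.5, -1.6, 3.8]
finger_gap: -0.001
finger_force: 1.5
```

>>> {"fn": "move_arm", "kwargs": {"series": [{"x":0.2,"y":5,"z":0,"ax":0,"ay":0,"az":0,"claw":1},{"x":0.2,"y":5,"z":0,"ax":0,"ay":0,"az":0,"claw":1},{"x":0.2,"y":5,"z":0,"ax":0,"ay":0,"az":0,"claw":1}]}}

```text
t: 11.38
tool_pos: [513.9, 76.3, 117.1]
ee_rot: [-2.263, -2.178, 0.0]
wrist_force: [-1.1, 0.5, 0.4]
finger_gap: -0.0
finger_force: 0.0
```

>>> {"fn": "move_arm", "kwargs": {"series": [{"x":0.2,"y":5,"z":0,"ax":0,"ay":0,"az":0,"claw":1},{"x":0.2,"y":5,"z":0,"ax":0,"ay":0,"az":0,"claw":1},{"x":0.2,"y":5,"z":0,"ax":0,"ay":0,"az":0,"claw":1}]}}

```text
t: 11.75
tool_pos: [514.6, 91.2, 117.2]
ee_rot: [-2.264, -2.178, 0.0]
wrist_force: [-0.0, 0.7, 0.7]
finger_gap: 0.002
finger_force: 0.0
```

>>> {"fn": "move_arm", "kwargs": {"series": [{"x":0.2,"y":4,"z":0,"ax":0,"ay":0,"az":0,"claw":1},{"x":0.2,"y":4,"z":0,"ax":0,"ay":0,"az":0,"claw":1}]}}

```text
t: 12.0
tool_pos: [515.0, 99.1, 117.2]
ee_rot: [-2.264, -2.178, 0.0]
wrist_force: [-0.7, 0.2, -0.8]
finger_gap: -0.003
finger_force: 0.0
```

>>> {"fn": "move_arm", "kwargs": {"series": [{"x":0.1,"y":2,"z":0,"ax":0,"ay":0,"az":0,"claw":1},{"x":0.1,"y":2,"z":0,"ax":0,"ay":0,"az":0,"claw":1}]}}

```text
t: 12.25
tool_pos: [515.2, 102.9, 117.2]
ee_rot: [-2.264, -2.178, 0.0]
wrist_force: [-0.5, 0.2, -0.1]
finger_gap: 0.003
finger_force: 0.0
```

Contact was lost at y ≈ 76, before the visible notch. The lip may just sit slightly lower there, or there may be a dip. I'll go back and regain contact to find out.

>>> {"fn": "move_arm", "kwargs": {"series": [{"x":0,"y":0,"z":1,"ax":0,"ay":0,"az":0,"claw":1},{"x":-0.6,"y":-15,"z":0,"ax":0,"ay":0,"az":0,"claw":1},{"x":-0.6,"y":-16,"z":0,"ax":0,"ay":0,"az":0,"claw":1},{"x":0,"y":0,"z":-1,"ax":0,"ay":0,"az":0,"claw":1},{"x":0,"y":0,"z":-0.2,"ax":0,"ay":0,"az":0,"claw":1},{"x":0,"y":0,"z":0,"ax":0,"ay":0,"az":0,"claw":1}]}}

```text
t: 13.0
tool_pos: [514.0, 71.9, 117.0]
ee_rot: [2.264, 2.178, 0.0]
wrist_force: [0.2, -0.2, 0.1]
finger_gap: 0.001
finger_force: 0.0
```

>>> {"fn": "move_arm", "kwargs": {"series": [{"x":0,"y":0,"z":-0.2,"ax":0,"ay":0,"az":0,"claw":1},{"x":0,"y":0,"z":0,"ax":0,"ay":0,"az":0,"claw":1}]}}

```text
t: 13.25
tool_pos: [514.0, 72.0, 116.9]
ee_rot: [2.263, 2.179, 0.0]
wrist_force: [-1.1, -0.1, 3.5]
finger_gap: -0.003
finger_force: 1.4
```

Contact is back 0.3 mm lower, so the lip just slopes slightly. I'll slide on and follow it.

>>> {"fn": "move_arm", "kwargs": {"series": [{"x":0.2,"y":4,"z":0,"ax":0,"ay":0,"az":0,"claw":1},{"x":0.2,"y":4,"z":-0.05,"ax":0,"ay":0,"az":0,"claw":1}]}}

```text
t: 13.5
tool_pos: [514.5, 80.1, 116.8]
ee_rot: [2.263, 2.178, 0.0]
wrist_force: [0.3, -3.1, 4.4]
finger_gap: 0.002
finger_force: 2.1
```

>>> {"fn": "move_arm", "kwargs": {"series": [{"x":0.2,"y":4,"z":0,"ax":0,"ay":0,"az":0,"claw":1},{"x":0.1,"y":4,"z":-0.05,"ax":0,"ay":0,"az":0,"claw":1}]}}

```text
t: 13.75
tool_pos: [514.8, 88.1, 116.8]
ee_rot: [2.263, 2.178, 0.0]
wrist_force: [0.0, -3.4, 4.4]
finger_gap: -0.001
finger_force: 2.4
```

>>> {"fn": "move_arm", "kwargs": {"series": [{"x":0.2,"y":4,"z":0,"ax":0,"ay":0,"az":0,"claw":1},{"x":0.1,"y":4,"z":-0.05,"ax":0,"ay":0,"az":0,"claw":1}]}}

```text
t: 14.0
tool_pos: [515.0, 96.1, 116.7]
ee_rot: [2.264, 2.178, 0.0]
wrist_force: [-0.4, -4.2, 4.9]
finger_gap: -0.004
finger_force: 2.5
```

>>> {"fn": "move_arm", "kwargs": {"series": [{"x":0.2,"y":4,"z":0,"ax":0,"ay":0,"az":0,"claw":1},{"x":0.1,"y":4,"z":-0.05,"ax":0,"ay":0,"az":0,"claw":1}]}}

```text
t: 14.25
tool_pos: [515.3, 104.1, 116.6]
ee_rot: [-2.264, -2.178, 0.0]
wrist_force: [0.1, -4.1, 4.1]
finger_gap: 0.001
finger_force: 2.5
```

>>> {"fn": "move_arm", "kwargs": {"series": [{"x":0.1,"y":3,"z":0,"ax":0,"ay":0,"az":0,"claw":1},{"x":0.1,"y":3,"z":-0.05,"ax":0,"ay":0,"az":0,"claw":1}]}}

```text
t: 14.5
tool_pos: [515.5, 110.1, 116.5]
ee_rot: [-2.264, -2.178, 0.0]
wrist_force: [0.2, 0.7, 0.0]
finger_gap: -0.005
finger_force: 0.1
```

The force dropped to zero between y = 104 and 110, which matches the visible notch. I'll go on towards the notch middle (about y = 119) and lower carefully to verify it.

>>> {"fn": "move_arm", "kwargs": {"series": [{"x":0.2,"y":4.5,"z":0,"ax":0,"ay":0,"az":0,"claw":1},{"x":0.2,"y":4.5,"z":0,"ax":0,"ay":0,"az":0,"claw":1},{"x":0,"y":0,"z":-1,"ax":0,"ay":0,"az":0,"claw":1},{"x":0,"y":0,"z":-1,"ax":0,"ay":0,"az":0,"claw":1}]}}

```text
t: 15.0
tool_pos: [515.8, 118.9, 114.4]
ee_rot: [-2.263, -2.179, 0.0]
wrist_force: [-0.3, 0.3, 0.3]
finger_gap: 0.0
finger_force: 0.0
```

>>> {"fn": "move_arm", "kwargs": {"series": [{"x":0,"y":0,"z":-1,"ax":0,"ay":0,"az":0,"claw":1},{"x":0,"y":0,"z":-1,"ax":0,"ay":0,"az":0,"claw":1},{"x":0,"y":0,"z":0,"ax":0,"ay":0,"az":0,"claw":1}]}}

```text
t: 15.38
tool_pos: [515.8, 118.7, 112.4]
ee_rot: [-2.264, -2.178, 0.0]
wrist_force: [-0.4, 0.4, 0.0]
finger_gap: -0.002
finger_force: 0.0
```

>>> {"fn": "move_arm", "kwargs": {"series": [{"x":0,"y":1,"z":-1,"ax":0,"ay":0,"az":0,"claw":1},{"x":0,"y":0,"z":-1,"ax":0,"ay":0,"az":0,"claw":1},{"x":0,"y":0,"z":-1,"ax":0,"ay":0,"az":0,"claw":1},{"x":0,"y":0,"z":-1,"ax":0,"ay":0,"az":0,"claw":1},{"x":0,"y":0,"z":0,"ax":0,"ay":0,"az":0,"claw":1}]}}

```text
t: 16.0
tool_pos: [515.9, 119.9, 108.5]
ee_rot: [-2.264, -2.178, -0.0]
wrist_force: [0.4, 0.9, 1.3]
finger_gap: 0.0
finger_force: 0.9
```

>>> {"fn": "move_arm", "kwargs": {"series": [{"x":0,"y":0,"z":-1,"ax":0,"ay":0,"az":0,"claw":1},{"x":0,"y":0,"z":-1,"ax":0,"ay":0,"az":0,"claw":1},{"x":0,"y":0,"z":-1,"ax":0,"ay":0,"az":0,"claw":1},{"x":0,"y":0,"z":0,"ax":0,"ay":0,"az":0,"claw":1}]}}

```text
t: 16.5
tool_pos: [515.9, 119.8, 105.5]
ee_rot: [2.264, 2.178, 0.0]
wrist_force: [-0.2, 1.3, 4.9]
finger_gap: 0.003
finger_force: 2.4
```

>>> {"fn": "move_arm", "kwargs": {"series": [{"x":0,"y":0,"z":-1,"ax":0,"ay":0,"az":0,"claw":1},{"x":0,"y":0,"z":0,"ax":0,"ay":0,"az":0,"claw":1}]}}

```text
t: 16.75
tool_pos: [515.8, 119.8, 104.5]
ee_rot: [-2.264, -2.178, 0.0]
wrist_force: [-1.6, 0.8, 5.1]
finger_gap: -0.002
finger_force: 2.5
```

>>> {"fn": "move_arm", "kwargs": {"series": [{"x":0,"y":0,"z":-1,"ax":0,"ay":0,"az":0,"claw":1},{"x":0,"y":0,"z":0,"ax":0,"ay":0,"az":0,"claw":1}]}}

```text
t: 17.0
tool_pos: [515.7, 119.8, 103.5]
ee_rot: [-2.263, -2.178, 0.0]
wrist_force: [-1.5, 0.4, 6.0]
finger_gap: 0.001
finger_force: 2.6
```

>>> {"fn": "move_arm", "kwargs": {"series": [{"x":0,"y":0,"z":-1,"ax":0,"ay":0,"az":0,"claw":1},{"x":0,"y":0,"z":0,"ax":0,"ay":0,"az":0,"claw":1}]}}

```text
t: 17.25
tool_pos: [515.6, 119.9, 102.5]
ee_rot: [-2.263, -2.178, 0.001]
wrist_force: [-1.9, 1.1, 6.0]
finger_gap: -0.004
finger_force: 2.7
```

>>> {"fn": "move_arm", "kwargs": {"series": [{"x":0,"y":0,"z":-0.7,"ax":0,"ay":0,"az":0,"claw":1},{"x":0,"y":0,"z":0,"ax":0,"ay":0,"az":0,"claw":1}]}}

```text
t: 17.5
tool_pos: [515.4, 119.8, 101.8]
ee_rot: [-2.263, -2.178, 0.001]
wrist_force: [-3.1, 0.8, 5.3]
finger_gap: -0.001
finger_force: 2.8
```

The catch has bottomed, with a steady 5–6 N on the soft stop. Now I'll let go by lifting straight up.

>>> {"fn": "move_arm", "kwargs": {"series": [{"x":0,"y":0,"z":3,"ax":0,"ay":0,"az":0,"claw":1},{"x":0,"y":0,"z":4,"ax":0,"ay":0,"az":0,"claw":1},{"x":0,"y":0,"z":5,"ax":0,"ay":0,"az":0,"claw":1},{"x":0,"y":0,"z":5,"ax":0,"ay":0,"az":0,"claw":1},{"x":0,"y":0,"z":5,"ax":0,"ay":0,"az":0,"claw":1}]}}

```text
t: 18.12
tool_pos: [516.0, 119.8, 124.3]
ee_rot: [2.264, 2.178, 0.0]
wrist_force: [2.6, -1.1, 3.3]
finger_gap: 0.002
finger_force: 1.5
```

The cover is following the finger up, so it is unlatched. I'll keep lifting.

>>> {"fn": "move_arm", "kwargs": {"series": [{"x":0,"y":0,"z":6,"ax":0,"ay":0,"az":0,"claw":1},{"x":0,"y":0,"z":6,"ax":0,"ay":0,"az":0,"claw":1},{"x":0,"y":0,"z":6,"ax":0,"ay":0,"az":0,"claw":1},{"x":0,"y":0,"z":6,"ax":0,"ay":0,"az":0,"claw":1},{"x":0,"y":0,"z":7,"ax":0,"ay":0,"az":0,"claw":1},{"x":0,"y":0,"z":7,"ax":0,"ay":0,"az":0,"claw":1},{"x":0,"y":0,"z":8,"ax":0,"ay":0,"az":0,"claw":1},{"x":0,"y":0,"z":8,"ax":0,"ay":0,"az":0,"claw":1},{"x":0,"y":0,"z":8,"ax":0,"ay":0,"az":0,"claw":1},{"x":0,"y":0,"z":8,"ax":0,"ay":0,"az":0,"claw":1},{"x":0,"y":0,"z":8,"ax":0,"ay":0,"az":0,"claw":1},{"x":0,"y":0,"z":8,"ax":0,"ay":0,"az":0,"claw":1},{"x":0,"y":0,"z":8,"ax":0,"ay":0,"az":0,"claw":1}]}}

```text
t: 19.75
tool_pos: [515.9, 119.8, 218.4]
ee_rot: [-2.264, -2.178, 0.0]
wrist_force: [0.3, 0.3, 0.4]
finger_gap: 0.002
finger_force: 0.0
```

>>> {"fn": "move_arm", "kwargs": {"series": [{"x":0,"y":0,"z":20,"ax":0,"ay":0,"az":0,"claw":1},{"x":0,"y":0,"z":20,"ax":0,"ay":0,"az":0,"claw":1},{"x":0,"y":-20,"z":20,"ax":0,"ay":0,"az":0,"claw":1},{"x":0,"y":-40,"z":20,"ax":0,"ay":0,"az":0,"claw":1},{"x":0,"y":-40,"z":0,"ax":0,"ay":0,"az":0,"claw":1},{"x":0,"y":-40,"z":0,"ax":0,"ay":0,"az":0,"claw":1},{"x":0,"y":-40,"z":0,"ax":0,"ay":0,"az":0,"claw":1},{"x":0,"y":-40,"z":0,"ax":0,"ay":0,"az":0,"claw":1},{"x":0,"y":0,"z":0,"ax":0,"ay":0,"az":0,"claw":1},{"x":0,"y":0,"z":0,"ax":0,"ay":0,"az":0,"claw":1}]}}

```text
t: 21.0
tool_pos: [515.8, -99.9, 298.0]
ee_rot: [-2.264, -2.177, -0.0]
wrist_force: [0.0, -0.2, -0.6]
finger_gap: -0.001
finger_force: 0.0
```

```bash
python3 - <<'E'
from plant import r
from h import *
p,d=r.camera("scene");q,e=r.camera("top"); print(r.state()["t"],r.state()["wrist_force"])
W=cloud(d,r.calibration("scene"));m=(abs(W[...,0]-525)<40)&(abs(W[...,1]-112)<115)&(W[...,2]>120); print("lip z",np.percentile(W[m][:,2],[5,50,90,99]))
cv2.imwrite("pics/end.png",np.hstack([cv2.resize(p[120:360,200:480,::-1],(400,343)),cv2.resize(q[80:320,180:460,::-1],(400,343))]))
E
```

```text
21.1 [ 0.10136645  1.15663196 -0.42277819]
lip z [193.94988799 205.92244105 211.97901155 214.72486501]
```

View pics/end.png

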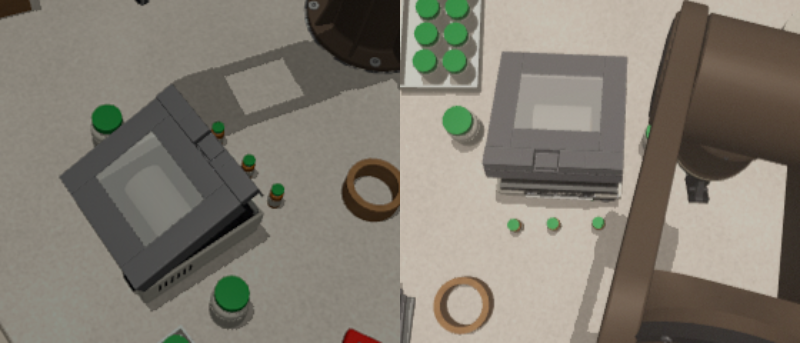

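The cover stands ajar, its lip at z ≈ 210 (75 mm higher than shut). The vials at about (514,225), (553,223) and (598,223), both jars and the tape are where they were. The arm is clear.

```bash
python3 -c "
from plant import r
print(r.finish_job())"
```

```text
the job is handed in; nothing more can be done
None
```

I ran a fingertip along the lip from its right end to the notch, pressed the catch fully down and let go; the cover sprang ajar with its lip about 75 mm higher, nothing else I could see had moved, and the job is handed in at about 21 s.

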